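# Close a sprung regulator case on its dowels and hold it shut

## Robot

A 7-joint arm with a two-finger parallel gripper is mounted at the origin on the work surface. World frame = base frame: x ahead of the robot, y to its left, z up, the work surface at z = 0. Lengths are in mm, angles in rad, forces in N, time in s.
With the tool pointing down it reaches from about 400 to 750 mm from the base axis. Payload 19.5 kg.
Tool frame: the origin (TCP) lies at the centre of the arm's flange, where the gripper is bolted on; the fingertips stand 173 mm ahead of it and the grasp point (between the pads) lies 155 mm ahead of it (robot.tip_reach is the distance from the TCP to the fingertips, in mm); x points along the fingers, z is the direction in which the jaws open and shut, and the axes are right-handed (so a half turn about x gives the same grasp; the last joint's range is limited). The gripper opens to 85 mm and grips with 20 to 120 N. Pads are 22 mm wide; open, the fingers measure 114 mm over their backs; the gripper's body (76 mm by 85 mm) begins 54 mm behind the grasp point. The pads swing forward as they close: fully open they stand 13 mm farther back than shut.
Start: joints at [1.249, 0.707, -0.028, 1.485, 0.022, 0.951, -0.075], TCP at [158.792, -552.631, 404.668] pointing down, gripper open.
Joint ranges: [-2.71, 2.71], [-0.32, 2.16], [-1.57, 1.52], [0, 2.45], [-1.46, 4.6], [0, 2.02], [-2.83, 2.83]. Speed limits (rad/s): [1.89, 1.89, 2.57, 2.57, 3.01, 3.01, 3.01].

## Interface

Orientations are given as [roll, pitch, yaw] about the fixed x, y, z axes, in that order (R = Rz(yaw) Ry(pitch) Rx(roll)).
In Python, from plant import robot, eoat, imaging gives the robot as it stands. Calls block until the motion is done:
- robot.move_ptp(position, orientation): joint-space move of the TCP to a pose.
- robot.move_l(position, ori=None, v=150): straight line of the TCP; ori=None keeps the orientation; v is the mean speed in mm/s.
- robot.goto_joints(angles): joint-space move.
- eoat.gripper_to(opening): opening from 0.0 (shut) to 1.0 (fully open); the grip force is fixed at half the most; returns when the fingers have stopped.
- robot.dwell(seconds).
- robot.ik(position, orientation): joint angles nearest the present ones, or None.
- robot.get_obs(): the state.
- imaging.get_image(name): name is "scene" or "top" or "wrist"; returns a dict with "img" (384x512x3 uint8, red, green, blue), "fx", "fy", "cx", "cy" (pixels), "R" (3x3) and "t" (3): a world point X has camera coordinates R X + t; the wrist camera has in their place "hand_eye" (4x4, takes a point from camera to tool coordinates, whose origin is the TCP and whose axes are the tool frame's). Camera axes: x right, y down, z forward; pixel columns grow to the right and rows downward; lengths in mm; the calibration is good to about 2 mm. A picture is of the moment at which its call begins: read the wrist's pose just before it. There is no depth.
A pose or a line that the arm cannot do raises robot.IKError and nothing moves.
- robot.hand_in(): hands the job in, once; it reports no verdict.
The state is a dict: "clock": time; "joint_positions": joint angles; "qvel": joint speeds; "tau": joint torques, N m; "tcp_pos": TCP position; "tool_rot": TCP orientation; "ft_force": force on the tool from outside, world axes, zero at the start; "moment": the same for the moment, N m; "grip_width": opening from 0.0 (shut) to 1.0 (fully open).
Only numpy, scipy, OpenCV 4.12 (cv2) and the standard library are available. Lean on these libraries where they do the work, as an engineer would, in place of code of your own. Each camera call takes 0.05 s, during which the arm holds its last target.

## Task

Get the opened metal regulator ready for its case screws: stand the lower case half (the one with two dowel pins, pins up) level and centred on the narrow wooden plinth on the turntable and let go of it. Then fit the upper case half over the two dowels, with its tongue at the brass outlet end, press it down against the spring until the halves meet flush all round, and finish while still holding it pressed shut: do not let go at the end, and touch only the upper half. Leave the three plastic regulators, the gauge, the nut and the screw where they stand.

Things in the scene. Friction and masses are not known exactly. Their poses are not given: they have to be found in the camera images.
- turntable: round wooden turntable, 400 mm across, its flat top 15 mm above the counter (z = 0); locked, it does not turn. Origin at the centre of its underside. All other things stand on it.
- plinth_top (a point): fixed narrow dark wooden plinth, 50 mm high from the turntable, flat top 50 mm (its x) by 36 mm (its y), on a 64 x 50 mm foot 6 mm high. This point is the centre of its top face; z up.
- lower_mid (a point): loose lower case half, bare aluminium block 90 mm long (its x), 48 mm wide (its y, flat sides to grip), 26 mm high, about 0.25 kg, lying pins up. This point is the block's centre, 13 mm above its underside. A brass hose stub 16 mm thick sticks 24 mm out of its +x end. On its flat top stand two dowels and a spring pad. Shut, the upper half's centre lies 27 mm above this point, axes parallel.
- big_dowel (a point): foot of the thicker dowel, on the lower half's top face at x = +33 mm, y = 0 (outlet end). It is 10 mm thick; the other, at x = -33 mm, is 7 mm thick. Both are steel, stand 14 mm above the face and taper at the tip.
- spring_pad (a joint): steel pad, 18 mm across, in the middle of the lower half's top. 0: up, standing 8 mm above the face; 0.008: pressed level with the face. It yields from 4 N, is level at 8 N, and lifts an unheld upper half off again.
- upper_mid (a point): loose upper case half, bare aluminium block 90 mm long (its x), 52 mm wide (its y, flat sides to grip), 28 mm high, about 0.16 kg, lying right way up. This point is the block's centre, 14 mm above its underside. A black round cap 16 mm high, 42 mm across at its foot, is on its top; a tongue 18 mm wide sticks 9 mm out of its +x end. At the start its yaw is within 1 rad of the lower half's.
- big_hole (a point): mouth of the wider dowel hole in the upper half's underside, at its x = +33 mm, y = 0 (tongue end), 12 mm wide; the other, at x = -33 mm, is 9 mm wide. Both are 16 mm deep. So the halves fit one way round only.
- reg_orange: bystander: loose orange plastic gas regulator, 60 mm across, 45 mm high, brass nozzle at its -y side reaching 37 mm from the axis; origin at the centre of its underside
- reg_grey: bystander: the same regulator in grey plastic
- reg_black: bystander: the same regulator in black plastic
- gauge: bystander: loose chrome pressure gauge lying face up near the turntable's centre, 50 mm across, 23 mm high, brass stem towards its -x reaching 37 mm from the axis; origin at the centre of its underside
- nut: bystander: loose brass union nut, 35 mm across, 23 mm high; origin at the centre of its underside
- screw: bystander: loose steel pressure screw standing on its 22 mm head, 34 mm high; origin at the centre of its underside
Not all that is in view belongs to the job. Leave any green or pink look-alike of the part that bears lower_mid alone.

How it is judged:
By the outcome, as a careful person would: the job done as asked, in the order asked, and still so for the second after the job is handed in, while the arm keeps its last pose, push and grip.
It also fails if it takes over 58 s, if anything falls off the work surface, if the arm or the gripper's body presses on something with over 40 N, if the wrist force passes 120 N, or if a joint passes its speed limit or range.

## Working session

There is one attempt and no reset: what is moved stays moved. The work goes in short steps, each a Python script; the robot and the scene stay as the last script left them, time stands still between calls to the robot, and variables do not carry over. Pictures are saved under pics/ and viewed, and the job is handed in when it is done.

```bash
mkdir -p pics; ls
python3 - <<'E'
from plant import robot, eoat, imaging
import cv2,numpy as np,json
o=robot.get_obs(); print({k:np.round(v,3).tolist() for k,v in o.items()})
for n in ["scene","top","wrist"]:
    d=imaging.get_image(n); cv2.imwrite(f"pics/{n}0.png",d["img"][:,:,::-1])
    np.savez(f"pics/{n}0.npz",**d); print(n,{k:np.round(v,3).tolist() for k,v in d.items() if k!="img"})
E
```

```text
pics
{'clock': 0.0, 'joint_positions': [1.249, 0.707, -0.028, 1.485, 0.022, 0.951, -0.076], 'qvel': [0.001, -0.001, 0.001, 0.0, -0.001, 0.001, -0.001], 'tau': [0.002, -88.32, 1.235, -23.616, 0.017, 0.006, -0.0], 'tcp_pos': [158.753, -552.581, 404.244], 'tool_rot': [-3.071, 1.57, 1.921], 'ft_force': [-0.234, 0.255, -0.151], 'moment': [-0.011, -0.017, 0.014], 'grip_width': 0.997}
scene {'fx': 367.056, 'fy': 367.056, 'cx': 253.057, 'cy': 186.857, 'R': [[0.354, 0.935, 0.003], [0.675, -0.253, -0.693], [-0.647, 0.247, -0.721]], 't': [-207.684, -248.172, 1166.372]}
top {'fx': 375.292, 'fy': 375.292, 'cx': 249.723, 'cy': 196.617, 'R': [[0.029, -1.0, -0.003], [-0.999, -0.029, -0.045], [0.045, 0.004, -0.999]], 't': [62.981, 473.743, 943.673]}
wrist {'fx': 336.279, 'fy': 336.279, 'cx': 261.628, 'cy': 189.918, 'hand_eye': [[0.001, -0.269, 0.963, 30.779], [0.0, -0.963, -0.269, 68.524], [1.0, 0.0, -0.001, 0.037], [0.0, 0.0, 0.0, 1.0]]}
```

View pics/scene0.png

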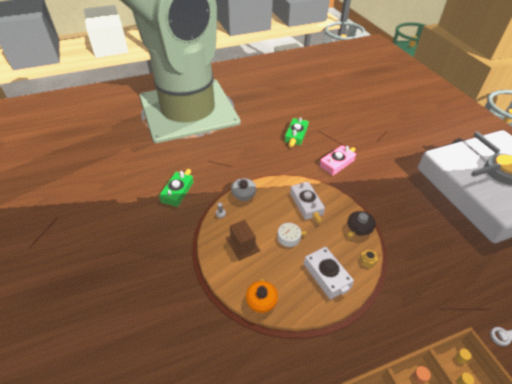

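View pics/top0.png

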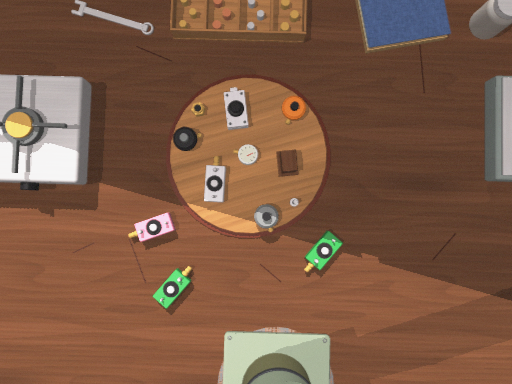

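View pics/wrist0.png

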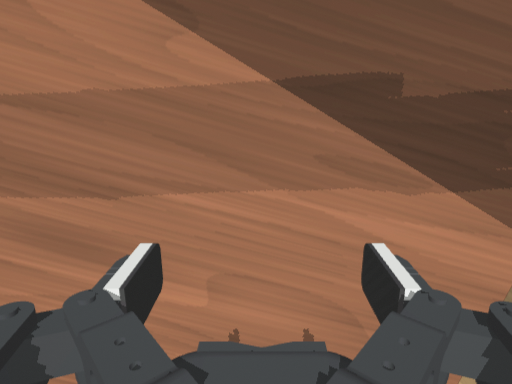

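Scene and top pictures: the candidates for the lower half are bare aluminium at top (215,184), green (172,289), green (324,251) and pink (153,228). I choose the aluminium one on the turntable. The upper half is at top (236,108), the plinth at (288,162). I'll check in a close crop.

Run:
```python
import cv2,numpy as np
im=cv2.imread("pics/top0.png")
cv2.imwrite("pics/crop_top.png",cv2.resize(im[75:240,165:330],None,fx=3.6,fy=3.6,interpolation=cv2.INTER_CUBIC))
im=cv2.imread("pics/scene0.png")
cv2.imwrite("pics/crop_scene.png",cv2.resize(im[170:320,200:390],None,fx=4,fy=4,interpolation=cv2.INTER_CUBIC))
```

```text
(no output)
```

View pics/crop_top.png

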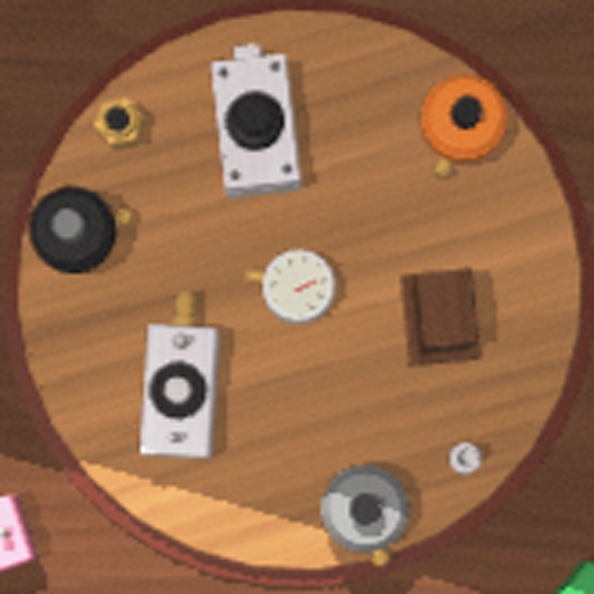

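View pics/crop_scene.png

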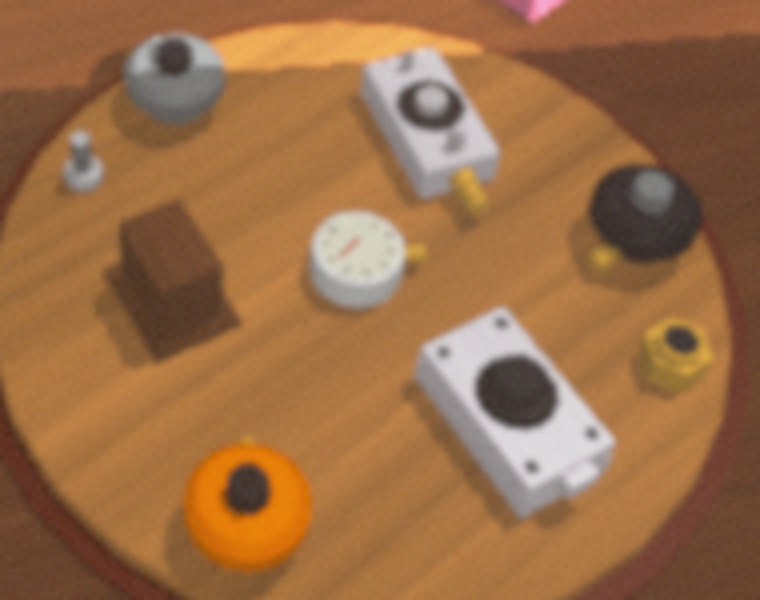

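The crop confirms it: the lower half is bare aluminium with a brass stub, dowels and a round pad, and the upper half has a black cap and a tongue. Next is a rough localization by rays.

```bash
cat > h.py <<'E'
import numpy as np,cv2
from scipy.spatial.transform import Rotation as Ro
def cast(d,uv,z,T=None):
    uv=np.atleast_2d(uv).astype(float)
    r=np.c_[(uv[:,0]-d["cx"])/d["fx"],(uv[:,1]-d["cy"])/d["fy"],np.ones(len(uv))]
    if T is None:
        R=np.array(d["R"]);c=-R.T@np.array(d["t"]);w=r@R
    else:
        M=T@np.array(d["hand_eye"]);c=M[:3,3];w=r@M[:3,:3].T
    return c+w*((z-c[2])/w[:,2])[:,None]
def Tool(o):
    T=np.eye(4);T[:3,:3]=Ro.from_euler("xyz",o["tool_rot"]).as_matrix();T[:3,3]=o["tcp_pos"];return T
E
python3 - <<'E'
from h import *
d=dict(np.load("pics/top0.npz")); o=np.array([165,75])
P=lambda x,y,z:np.round(cast(d,o+np.array([x,y])/3.6-0.36,z)[0],1)
print("upper corners",P(212,62,43),P(288,55,43),P(300,184,43),P(228,190,43),'cap',P(255,118,59))
print("tongue",P(246,48,30))
print("lower corners",P(149,325,41),P(217,326,41),P(211,456,41),P(140,454,41),'d',P(182,340,50),P(177,436,50),'pad',P(178,390,49))
print("plinth",P(418,270,65),P(472,268,65),P(478,344,65),P(420,350,65))
print("turntable",P(300,290,15))
print("gauge",P(298,285,38))
E
```

```text
upper corners [729.3 149.6  43. ] [735.7  97.2  43. ] [645.9  86.2  43. ] [640.3 135.7  43. ] cap [686.4 117.8  59. ]
tongue [744.2 127.2  30. ]
lower corners [545.6 187.1  41. ] [546.3 140.3  41. ] [456.9 141.5  41. ] [456.8 190.1  41. ] d [534.9 163.2  50. ] [469.5 164.3  50. ] pad [500.8 164.8  49. ]
plinth [584.8   5.1  65. ] [587.2 -31.   65. ] [536.2 -36.2  65. ] [531.    2.4  65. ]
turntable [576.9  84.4  15. ]
gauge [576.7  85.6  38. ]
```

```bash
cat >> h.py <<'E'
def ori(yaw,s=1):
    x=np.array([0,0,-1.]);z=s*np.array([-np.sin(yaw),np.cos(yaw),0]);y=np.cross(z,x)
    return Ro.from_matrix(np.c_[x,y,z]).as_euler("xyz")
def snap(name):
    from plant import robot,imaging
    o=robot.get_obs();d=imaging.get_image("wrist");cv2.imwrite(f"pics/{name}.png",d["img"][:,:,::-1])
    np.savez(f"pics/{name}.npz",T=Tool(o),**d);return o,d
def rd(v):return np.round(v,3).tolist()
E
python3 - <<'E'
from h import *
from plant import robot
print(Tool(robot.get_obs()).round(2))
for s in (1,-1):
  for n,p,y in (("lo",(500,164,330),0),("lo",(500,164,190),0),("up",(687,118,330),.13),("up",(687,118,190),.13),("pl",(560,-16,330),.06),("pl",(560,-16,230),.06)):
    q=robot.ik(list(p),ori(y,s).tolist()); print(s,n,None if q is None else np.round(q,2))
E
```

```text
[[-0.0000e+00  9.6000e-01  2.8000e-01  1.5880e+02]
 [ 0.0000e+00  2.8000e-01 -9.6000e-01 -5.5258e+02]
 [-1.0000e+00 -0.0000e+00 -0.0000e+00  4.0434e+02]
 [ 0.0000e+00  0.0000e+00  0.0000e+00  1.0000e+00]]
1 lo [-0.06  0.8  -0.61  1.75  0.61  0.79  0.61]
1 lo [-0.2   1.   -0.33  1.83  0.71  0.43  0.52]
1 up [ 0.04  1.07 -0.78  1.03  0.7   1.28  1.07]
1 up [ 0.04  1.24 -0.71  1.12  0.79  1.05  0.99]
1 pl [ 0.33  0.87 -0.73  1.62  0.69  0.93  0.98]
1 pl [ 0.3   1.02 -0.67  1.69  0.87  0.76  0.82]
-1 lo [-0.55  0.77  0.33  1.76 -0.37  0.67 -1.59]
-1 lo [-0.52  1.01  0.28  1.84 -0.67  0.39 -1.31]
-1 up [-0.3   1.01  0.24  1.04 -0.22  1.11 -1.51]
-1 up [-0.33  1.19  0.3   1.13 -0.37  0.87 -1.41]
-1 pl [-0.13  0.79  0.19  1.64 -0.21  0.73 -1.35]
-1 pl [-0.12  0.95  0.19  1.71 -0.32  0.51 -1.25]<sys>:0: UserWarning: Gimbal lock detected. Setting third angle to zero since it is not possible to uniquely determine all angles.
```

```bash
python3 -W ignore - <<'E'
from h import *
from plant import robot,eoat
robot.move_ptp([500,164,330],ori(0,-1).tolist())
robot.dwell(.2);o,d=snap("lo1");print(o["clock"],rd(o["tcp_pos"]),rd(o["ft_force"]))
E
```

```text
3.1583 [500.114, 163.676, 330.023] [0.146, 0.324, 0.114]
```

View pics/lo1.png

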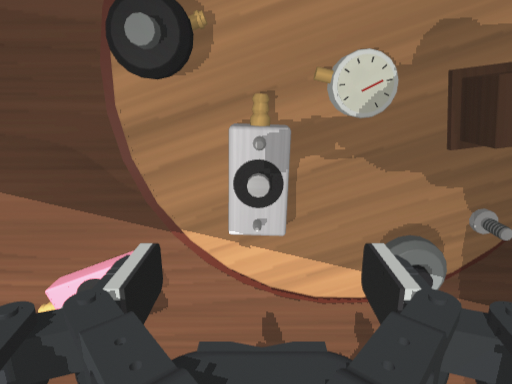

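Lower half: face corners at about (230,126), (290,126), (287,236) and (230,235), pad (258,185), stub upward at (261,105).

```bash
cat >> h.py <<'E'
def face(d,T,z,roi,name=None,vmin=150,smax=40,close=25):
    """min-area rect of bright grey face, world"""
    im=d["img"];hsv=cv2.cvtColor(im,cv2.COLOR_RGB2HSV)
    m=((hsv[:,:,1]<smax)&(hsv[:,:,2]>vmin)).astype(np.uint8)*255
    k=np.zeros_like(m);x0,y0,x1,y1=roi;k[y0:y1,x0:x1]=1;m*=k
    c=max(cv2.findContours(m,cv2.RETR_EXTERNAL,cv2.CHAIN_APPROX_NONE)[0],key=cv2.contourArea)
    w=cast(d,c[:,0]+0.0,z,T)[:,:2].astype(np.float32)
    r=cv2.minAreaRect(w);(cx,cy),_,_=r;b=cv2.boxPoints(r)
    e=[b[1]-b[0],b[2]-b[1]];L=max(e,key=np.linalg.norm);L=L if L[0]>0 else -L
    if name:
        v=im[:,:,::-1].copy();cv2.drawContours(v,[c],-1,(0,0,255),1);cv2.imwrite(f"pics/{name}.png",v)
    return (cx,cy),sorted(np.linalg.norm(e,axis=1)),np.arctan2(L[1],L[0])
E
python3 -W ignore - <<'E'
from h import *
f=np.load("pics/lo1.npz");d=dict(f);T=d["T"]
for v in (140,160,180):print(face(d,T,41,(210,110,310,250),"lo1c",vmin=v))
print(cast(d,[[258,185]],49,T),cast(d,[[259,143],[257,224]],50,T), "pad/dowels")
d2=dict(np.load("pics/top0.npz"))
print("grey",cast(d2,[[266,217]],45),"black",cast(d2,[[185,139]],45),"screw",cast(d2,[[294,202]],40))
im=d["img"];print(im[180,225:296:3].tolist()[:3]); print(im[165,[226,234,240,280,292]])
E
```

```text
((502.2737121582031, 166.6667022705078), [np.float32(46.08685), np.float32(88.69728)], np.float32(-0.0263694))
((501.821044921875, 167.05722045898438), [np.float32(45.329967), np.float32(87.77157)], np.float32(-0.026368978))
((501.4622802734375, 167.60488891601562), [np.float32(44.25391), np.float32(86.98147)], np.float32(-0.026368843))
[[502.5475883  166.63719886  49.        ]] [[534.98651275 165.78365101  50.        ]
 [470.86239478 167.51753464  50.        ]] pad/dowels
grey [[421.41877162  35.44379184  45.        ]] black [[607.91273773 240.76469075  45.        ]] screw [[460.29338372 -32.67687717  40.        ]]
[[162, 118, 80], [150, 124, 103], [195, 193, 193]]
[[160 116  78]
 [206 204 204]
 [182 180 180]
 [142 141 141]
 [125  92  64]]
```

View pics/lo1c.png

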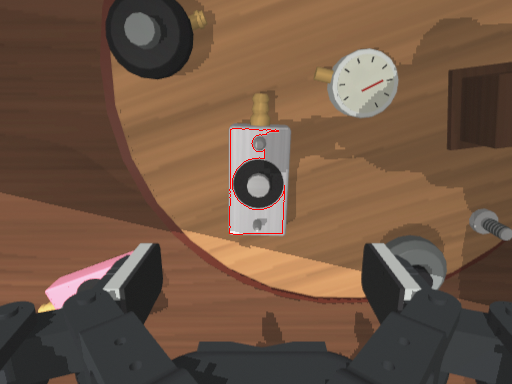

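```bash
python3 -W ignore - <<'E'
from h import *
f=np.load("pics/lo1.npz");d=dict(f);T=d["T"]
for v in (90,110):
  for s in (20,35,60):print(v,s,face(d,T,41,(210,110,310,250),"lo1d",vmin=v,smax=s))
E
```

```text
90 20 ((503.07586669921875, 166.61964416503906), [np.float32(46.476513), np.float32(89.5108)], np.float32(-0.030522723))
90 35 ((502.9331359863281, 166.36671447753906), [np.float32(46.65178), np.float32(89.9874)], np.float32(-0.026369866))
90 60 ((503.03033447265625, 166.71737670898438), [np.float32(47.41971), np.float32(90.69534)], np.float32(-0.03014348))
110 20 ((503.07586669921875, 166.61964416503906), [np.float32(46.476513), np.float32(89.5108)], np.float32(-0.030522723))
110 35 ((502.9331359863281, 166.36671447753906), [np.float32(46.65178), np.float32(89.9874)], np.float32(-0.026369866))
110 60 ((503.03033447265625, 166.71737670898438), [np.float32(47.41971), np.float32(90.69534)], np.float32(-0.03014348))
```

View pics/lo1d.png

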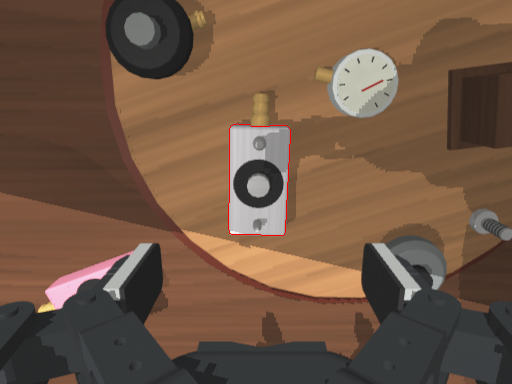

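```bash
python3 -W ignore - <<'E'
from h import *
from plant import robot,eoat
robot.move_ptp([558,-18,354],ori(0.05,-1).tolist())
robot.dwell(.2);o,d=snap("pl1");print(o["clock"],rd(o["tcp_pos"]))
E
```

```text
4.2 [557.97, -17.016, 353.905]
```

View pics/pl1.png

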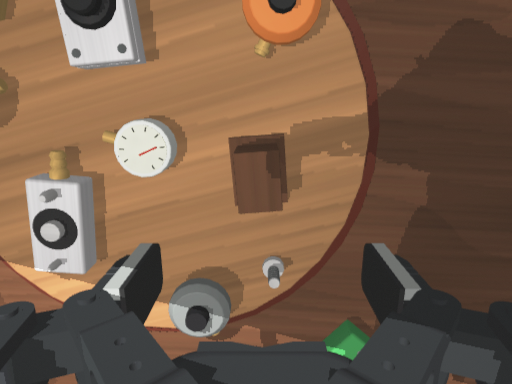

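```bash
python3 -W ignore - <<'E'
import cv2,numpy as np
im=cv2.imread("pics/pl1.png")[120:225,215:305]
a=np.clip(im.astype(float)*2,0,255).astype(np.uint8)
cv2.imwrite("pics/pl1z.png",cv2.resize(a,None,fx=5.5,fy=5.5,interpolation=cv2.INTER_NEAREST))
E
```

```text
(no output)
```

View pics/pl1z.png

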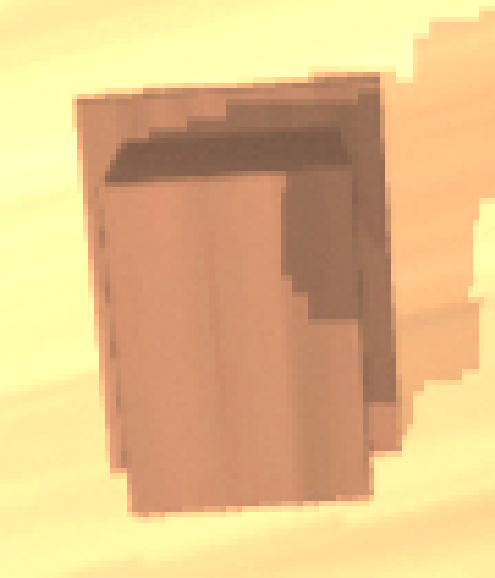

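```bash
python3 -W ignore - <<'E'
from h import *
d=dict(np.load("pics/pl1.npz"));T=d["T"]
c=np.array([[105,184],[352,165],[372,497],[132,514]])/5.5+[214.5,119.5]
w=cast(d,c,65,T)[:,:2];print(w.round(1),w.mean(0));
for a,b in((0,1),(1,2),(2,3),(3,0)):
    v=w[a]-w[b];print(np.linalg.norm(v),np.arctan2(v[1],v[0]))
f=cast(d,np.array([[78,98],[380,75],[402,452]])/5.5+[214.5,119.5],21,T)[:,:2];print("foot",f.round(1),(f[0]+f[2])/2)
v=f[1]-f[2];print(np.arctan2(v[1],v[0]),np.linalg.norm(v));v=f[0]-f[1];print(np.arctan2(-v[0],v[1]),np.linalg.norm(v))
E
```

```text
[[582.7   6.2]
 [587.2 -28.3]
 [538.3 -34.4]
 [533.8   0.8]] [560.49978768 -13.91507893]
34.796329106220895 1.6999433098102357
49.28448486037552 0.12513419031946152
35.51915168512858 -1.4439078068950308
49.21247897885304 -3.0311513644514503
foot [[589.1  14.4]
 [595.4 -34.4]
 [531.7 -42.6]] [560.39039119 -14.09239375]
0.1280879585929262 64.2208673960102
0.1273648498620488 49.154992302904645
```

```bash
python3 -W ignore - <<'E'
from h import *
from plant import robot,eoat
R=ori(-0.028,-1).tolist()
robot.move_ptp([503,166.6,250],R)
robot.move_l([503,166.6,190.5],v=80)
o=robot.get_obs();print(rd(o["tcp_pos"]),rd(o["ft_force"]))
eoat.gripper_to(0.0)
o=robot.get_obs();print(o["clock"],rd(o["tcp_pos"]),rd(o["ft_force"]),o["grip_width"])
robot.move_l([503,166.6,270],v=120);robot.dwell(.15)
o,d=snap("held1");print(o["clock"],rd(o["tcp_pos"]),rd(o["ft_force"]),rd(o["moment"]))
E
```

```text
[503.115, 166.592, 190.858] [0.218, -0.233, 0.122]
6.4917 [503.058, 166.629, 190.981] [-1.558, -0.075, 9.179] 0.5490769021870335
7.45 [502.889, 166.527, 269.34] [-0.18, -1.015, -1.359] [0.026, -0.059, -0.003]
```

View pics/held1.png

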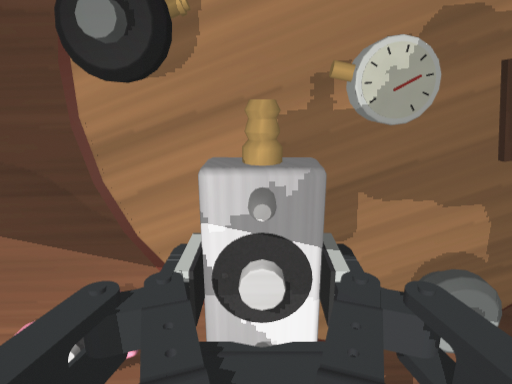

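```bash
cat >> h.py <<'E'
def projT(d,P):
    """tool-frame points -> pixels"""
    H=np.linalg.inv(np.array(d["hand_eye"]));c=np.c_[np.atleast_2d(P),np.ones(len(np.atleast_2d(P)))]@H.T
    return np.c_[d["fx"]*c[:,0]/c[:,2]+d["cx"],d["fy"]*c[:,1]/c[:,2]+d["cy"]]
E
python3 -W ignore - <<'E'
from h import *
d=dict(np.load("pics/held1.npz"))
x=190.98-41
P=np.array([[x,45,-24],[x,45,24],[x,-20,-24],[x,-20,24],[x-14,33,0],[x-8,0,0],[x+13,69,0]])
uv=projT(d,P);print(uv.round(1))
v=cv2.cvtColor(d["img"],cv2.COLOR_RGB2BGR)[80:360,150:380];v=cv2.resize(v,None,fx=2.6,fy=2.1,interpolation=cv2.INTER_CUBIC)
for a in uv:cv2.circle(v,(int((a[0]-149.5)*2.6),int((a[1]-79.5)*2.1)),4,(0,0,255),1)
cv2.imwrite("pics/held1p.png",v)
E
```

```text
[[195.3 163.6]
 [328.5 163.6]
 [203.6 318.7]
 [320.  318.8]
 [261.9 207.7]
 [261.8 286.4]
 [261.9  94.5]]
```

View pics/held1p.png

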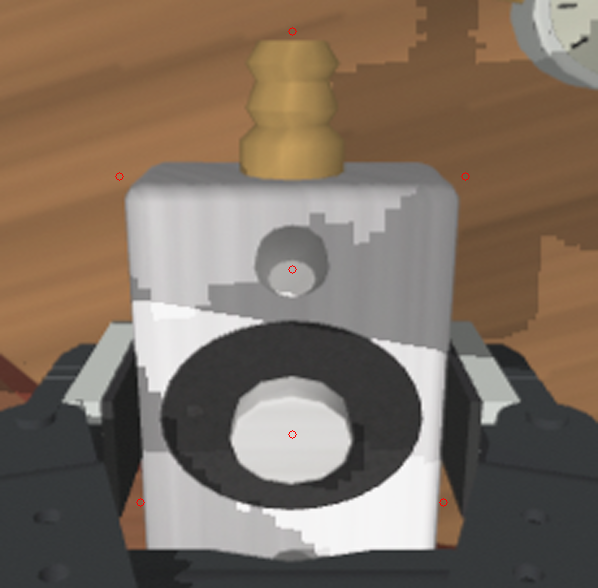

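Held picture: the part is centred laterally at column 262 (stub, dowel and pad all there) and pins up, with the front edge at row ~165. I'll place it on the plinth now.

```bash
python3 -W ignore - <<'E'
from h import *
from plant import robot,eoat
R=ori(0.127,-1).tolist()
robot.move_ptp([560.5,-14,275],R)
robot.dwell(.2);o0,d=snap("held2");f0=np.array(o0["ft_force"]);print(o0["clock"],rd(o0["tcp_pos"]),rd(f0),rd(o0["moment"]))
robot.move_l([560.5,-14,244],v=80);robot.dwell(.1)
for z in np.arange(243,238.5,-.5):
    robot.move_l([560.5,-14,z],v=20);o=robot.get_obs();print(z,rd(o["tcp_pos"]),rd(o["ft_force"]),rd(o["moment"]))
    if o["ft_force"][2]-f0[2]>5:break
print(o["clock"])
E
```

```text
8.4833 [560.465, -13.044, 274.931] [0.034, 0.47, -1.753] [0.048, -0.008, 0.028]
243.0 [560.515, -14.008, 243.148] [0.253, -0.381, -2.296] [-0.017, -0.025, -0.02]
242.5 [560.496, -13.993, 242.487] [0.257, 0.158, -1.931] [0.003, -0.012, 0.017]
242.0 [560.5, -14.0, 241.98] [-1.051, -0.076, -1.426] [0.011, -0.008, -0.084]
241.5 [560.492, -14.005, 241.466] [1.413, -0.089, -2.555] [-0.032, -0.068, -0.008]
241.0 [560.515, -14.02, 241.039] [-0.544, -0.593, -0.672] [0.008, 0.032, 0.029]
240.5 [560.479, -14.029, 240.999] [-3.419, 0.114, 10.332] [0.068, 0.607, 0.005]
10.675
```

View pics/held2.png

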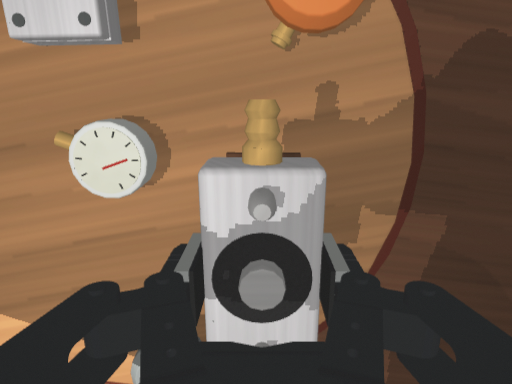

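The held view shows the plinth foot's edge at columns 227–300, symmetric about the stub at 262. Contact came at the expected height, so I'll release and look.

```bash
python3 -W ignore - <<'E'
from h import *
from plant import robot,eoat,imaging
eoat.gripper_to(1.0)
o=robot.get_obs();print(o["clock"],o["grip_width"],rd(o["tcp_pos"]),rd(o["ft_force"]))
robot.move_l([560.5,-14,300],v=120)
robot.move_l([558,-17,380],v=150);robot.dwell(.2)
o,d=snap("pl2");print(o["clock"],rd(o["tcp_pos"]))
print(face(d,Tool(o),91,(200,90,320,260),"pl2c",vmin=90,smax=35))
d=imaging.get_image("top");cv2.imwrite("pics/top2.png",cv2.resize(d["img"][75:240,165:330,::-1],None,fx=3.6,fy=3.6,interpolation=cv2.INTER_CUBIC));np.savez("pics/top2.npz",**d)
E
```

```text
11.1417 0.9999441033503573 [560.504, -14.026, 240.442] [-0.354, -0.626, -0.088]
12.6667 [557.966, -16.976, 379.155]
((560.6229248046875, -13.878293991088867), [np.float32(47.05058), np.float32(89.47016)], np.float32(0.12487901))
```

View pics/pl2c.png

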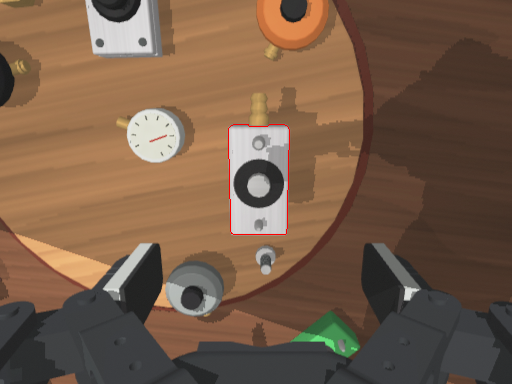

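View pics/top2.png

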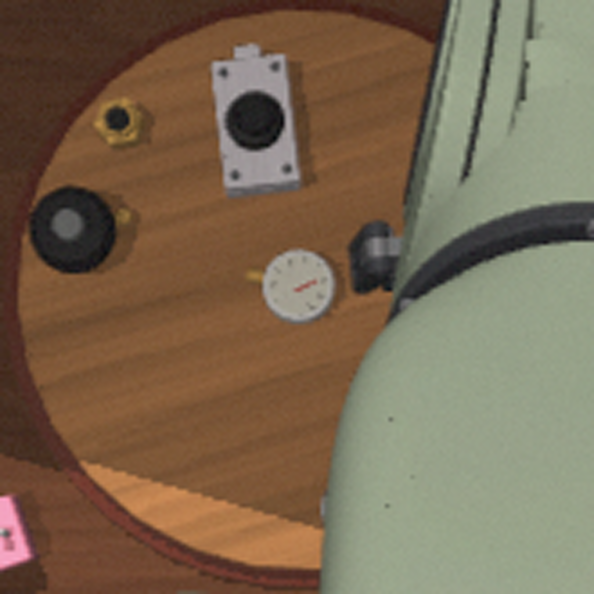

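The lower half reads (560.6, −13.9), yaw 0.125, against the plinth at (560.5, −14.0), 0.127, so it is centred. Next is the upper half.

```bash
python3 -W ignore - <<'E'
from h import *
from plant import robot,eoat,imaging
robot.move_ptp([685,115.5,332],ori(0.12,-1).tolist());robot.dwell(.2)
o,d=snap("up1");print(o["clock"],rd(o["tcp_pos"]))
print(face(d,Tool(o),43,(180,90,340,260),"up1c",vmin=90,smax=35))
E
```

```text
13.75 [684.895, 114.54, 332.751]
((694.3351440429688, 120.51702880859375), [np.float32(51.24584), np.float32(98.0937)], np.float32(0.14584747))
```

View pics/up1c.png

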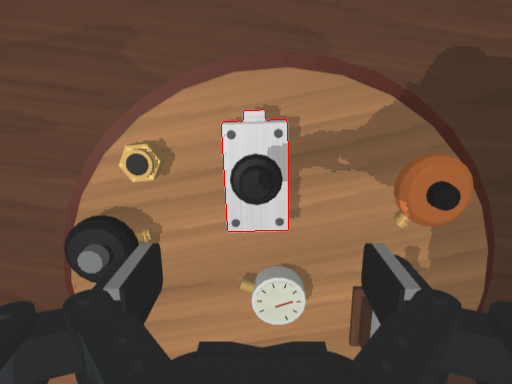

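```bash
python3 -W ignore - <<'E'
from h import *
d=dict(np.load("pics/up1.npz"));T=d["T"];im=d["img"]
hsv=cv2.cvtColor(im,cv2.COLOR_RGB2HSV);m=((hsv[:,:,1]<35)&(hsv[:,:,2]>90)).astype(np.uint8)*255
k=np.zeros_like(m);k[95:250,200:310]=1;m*=k
c=max(cv2.findContours(m,cv2.RETR_EXTERNAL,cv2.CHAIN_APPROX_NONE)[0],key=cv2.contourArea)
f=np.zeros_like(m);cv2.drawContours(f,[c],-1,255,-1)
f=cv2.morphologyEx(f,cv2.MORPH_OPEN,np.ones((30,30),np.uint8))
c=max(cv2.findContours(f,cv2.RETR_EXTERNAL,cv2.CHAIN_APPROX_NONE)[0],key=cv2.contourArea)[:,0]
w=cast(d,c,43,T)[:,:2].astype(np.float32);r=cv2.minAreaRect(w);print(r)
# side lines: left/right edges
for lo,hi in ((215,245),(270,300)):
    s=[(x,y) for x,y in c if lo<=x<hi and 135<y<220];p=cast(d,np.array(s),43,T)[:,:2].astype(np.float32);l=cv2.fitLine(p,cv2.DIST_HUBER,0,.01,.01).ravel();print(l,np.arctan2(l[1],l[0]))
s=[(x,y) for x,y in c if y>222 and 235<x<282];p=cast(d,np.array(s),43,T)[:,:2].astype(np.float32);l=cv2.fitLine(p,cv2.DIST_HUBER,0,.01,.01).ravel();print("rear",l,p.mean(0),np.arctan2(-l[0],l[1]))
print("cap",cast(d,[[257,178]],59,T))
# screw-head dark spots
p=cast(d,[[231,134.5],[278.5,133],[236,223],[279.5,222]],43,T)[:,:2];print(p,p.mean(0))
v=cv2.resize(im[100:245,205:305,::-1],None,fx=4,fy=4,interpolation=cv2.INTER_NEAREST);cv2.imwrite("pics/up1z.png",v)
E
```

```text
((689.8984375, 119.22935485839844), (90.1906509399414, 51.24037170410156), 8.078251838684082)
[9.8943585e-01 1.4497140e-01 6.8748016e+02 1.4422795e+02] 0.14548406
[9.9007708e-01 1.4052537e-01 6.9583575e+02 9.4195099e+01] 0.14099203
rear [ 1.1908985e-01 -9.9288350e-01  6.4557965e+02  1.1464903e+02] [645.82623  112.593994] -3.0222194
cap [[694.34606467 119.24613935  59.        ]]
[[722.08494117 142.69734821]
 [727.53013277 106.78939975]
 [650.64527804 131.78629133]
 [655.77355247  96.3892751 ]] [689.00847611 119.4155786 ]
```

View pics/up1z.png

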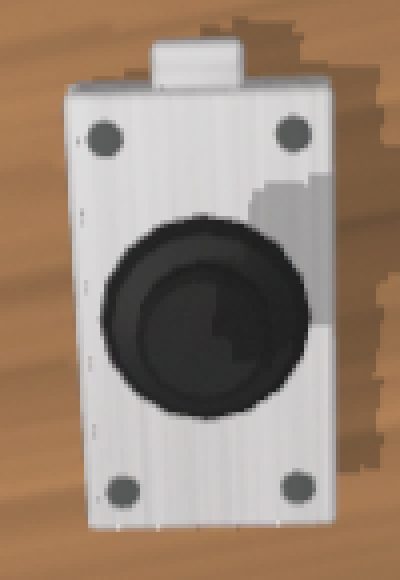

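```bash
python3 -W ignore - <<'E'
from h import *
d=dict(np.load("pics/pl2.npz"));im=d["img"]
v=cv2.resize(im[85:245,215:305,::-1],None,fx=4,fy=4,interpolation=cv2.INTER_CUBIC);v=v[:600];cv2.imwrite("pics/pl2z.png",v)
v=cv2.resize(im[125:165,235:285,::-1],None,fx=10,fy=10,interpolation=cv2.INTER_NEAREST)
v2=cv2.resize(im[205:240,235:285,::-1],None,fx=10,fy=10,interpolation=cv2.INTER_NEAREST)
cv2.imwrite("pics/dow.png",np.hstack([cv2.resize(v,None,fx=.8,fy=.8),cv2.resize(v2,(400,320))]))
E
```

```text
(no output)
```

View pics/pl2z.png

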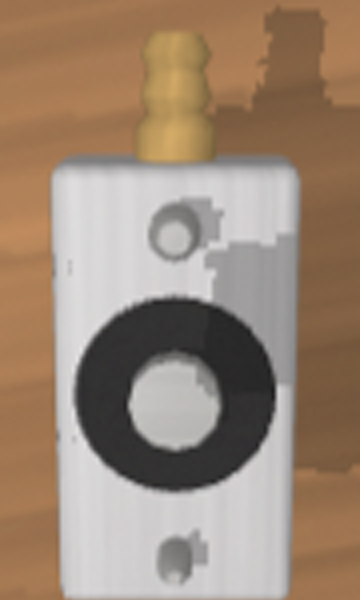

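View pics/dow.png

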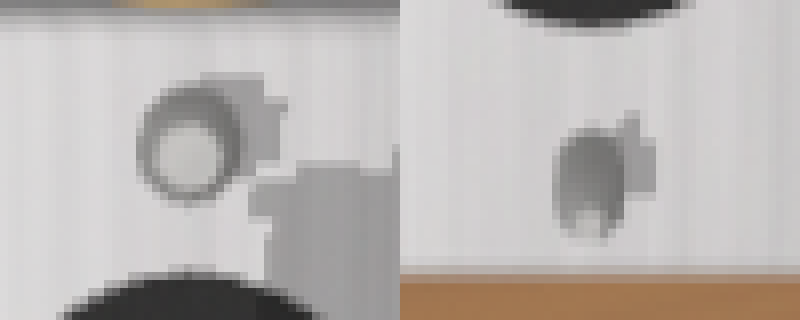

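```bash
python3 -W ignore - <<'E'
from h import *
d=dict(np.load("pics/pl2.npz"));T=d["T"];print(T[:3,3])
t=cast(d,[[258,144.1],[258,229]],105,T)[:,:2];print(t,t.mean(0),np.linalg.norm(t[0]-t[1]),np.arctan2(*(t[0]-t[1])[::-1]))
# ring mask
def cen(d,roi,th):
    x0,y0,x1,y1=roi;g=cv2.cvtColor(d["img"],cv2.COLOR_RGB2GRAY)[y0:y1,x0:x1]
    m=(g<th).astype(np.uint8);c=max(cv2.findContours(m,cv2.RETR_EXTERNAL,cv2.CHAIN_APPROX_NONE)[0],key=cv2.contourArea)
    (x,y),s,_=cv2.fitEllipse(c);return [x+x0,y+y0],s
p,s=cen(d,(228,150,290,220),85);print("ring",p,s,cast(d,[p],91,T))
e=dict(np.load("pics/up1.npz"));Te=e["T"];q=[]
for a,b in ((231,134),(278,133),(235,222),(279,221)):
    p,s=cen(e,(a-7,b-7,a+8,b+8),150);q.append(p);print(p,s)
w=cast(e,q,43,Te)[:,:2];print(w,w.mean(0));print([np.arctan2(*(w[i]-w[j])[::-1]) for i,j in((0,2),(1,3))],[np.arctan2(-(w[j]-w[i])[0]*-1,-(w[j]-w[i])[1]) for i,j in((0,1),(2,3))])
E
```

```text
[557.96627136 -16.97582703 379.15485628]
[[591.85572138  -9.82059513]
 [526.3741258  -18.00348049]] [559.11492359 -13.91203781] 65.99090068360901 0.12432019856159686
ring [258.5246276855469, 183.12642669677734] (46.69528579711914, 48.92793655395508) [[559.33093807 -14.14474296  91.        ]]
[230.82871198654175, 134.21931314468384] (7.932295799255371, 8.356843948364258)
[277.8786277770996, 133.0] (7.988672256469727, 8.248117446899414)
[235.44880151748657, 222.53673934936523] (7.236568450927734, 7.538466453552246)
[279.1877541542053, 221.43515396118164] (7.057978630065918, 8.064067840576172)
[[722.28144106 142.84749164]
 [727.47371712 107.26049727]
 [650.99591712 132.27619426]
 [656.23336218  96.70963747]] [689.24610937 119.77345516]
[np.float64(0.147222195827375), np.float64(0.14703348309134567)] [np.float64(0.14488145128184124), np.float64(0.1462068007481318)]
```

Lower-half features (dowel tips, pad ring) give its centre at (559.2, −14.0), which is ~1.3 mm off the plinth centre along x and acceptable. The upper half, from its four screw spots, is at (689.25, 119.75), yaw 0.146. Next I grasp the upper half.

```bash
python3 -W ignore - <<'E'
from h import *
from plant import robot,eoat,imaging
R=ori(0.146,-1).tolist()
robot.move_ptp([689.25,119.75,260],R)
robot.move_l([689.25,119.75,193],v=80);robot.dwell(.1)
o=robot.get_obs();print(rd(o["tcp_pos"]),rd(o["ft_force"]))
eoat.gripper_to(0.0)
o=robot.get_obs();print(o["clock"],rd(o["tcp_pos"]),rd(o["ft_force"]),o["grip_width"])
robot.move_l([689.25,119.75,230],v=80);robot.move_l([670,100,320],v=150)
robot.move_ptp([559.16,-14.15,320],ori(0.127,-1).tolist());robot.dwell(.2)
o,d=snap("held3");print(o["clock"],rd(o["tcp_pos"]),rd(o["ft_force"]),rd(o["moment"]))
d=imaging.get_image("scene");cv2.imwrite("pics/scene3.png",cv2.resize(d["img"][140:310,190:390,::-1],None,fx=3.8,fy=3.5,interpolation=cv2.INTER_CUBIC))
E
```

```text
[689.4, 119.778, 193.58] [0.13, -0.028, 0.064]
15.7 [689.358, 119.703, 193.425] [-1.224, -0.601, 6.897] 0.5916959564308709
17.9667 [559.521, -13.545, 319.519] [0.213, -0.79, -1.626] [0.005, -0.01, 0.007]
```

View pics/held3.png

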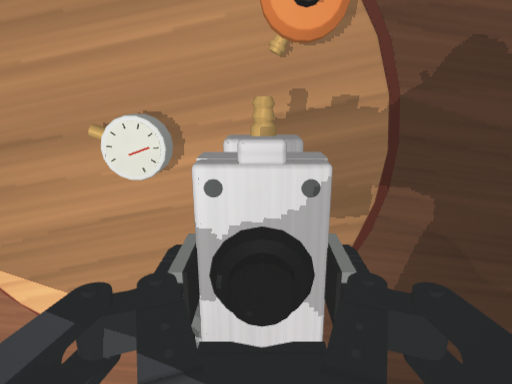

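View pics/scene3.png

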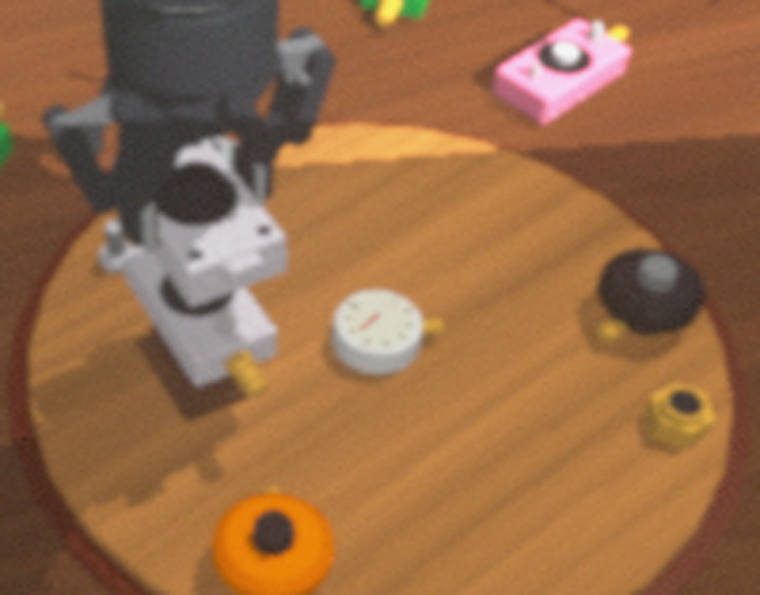

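```bash
python3 -W ignore - <<'E'
from h import *
d=dict(np.load("pics/held3.npz"))
x=193.43-43
print(projT(d,[[x,36,-18],[x,36,18]]))
def cen(d,roi,th):
    x0,y0,x1,y1=roi;g=cv2.cvtColor(d["img"],cv2.COLOR_RGB2GRAY)[y0:y1,x0:x1]
    m=(g<th).astype(np.uint8);c=max(cv2.findContours(m,cv2.RETR_EXTERNAL,cv2.CHAIN_APPROX_NONE)[0],key=cv2.contourArea)
    (x,y),s,_=cv2.fitEllipse(c);return [x+x0,y+y0],s
print(cen(d,(200,172,228,203),130),cen(d,(297,172,325,203),130))
a=dict(np.load("pics/held2.npz"));x=191-41
print(projT(a,[[x-14,33,0],[x-14,31.65,0]]))
v=cv2.resize(a["img"][170:230,230:295,::-1],None,fx=9,fy=9,interpolation=cv2.INTER_NEAREST);cv2.imwrite("pics/h2z.png",v)
E
```

```text
[[212.9776423  187.41910668]
 [310.61478582 187.46435541]]
([212.66860580444336, 187.85803604125977], (16.431575775146484, 17.51448631286621)) ([310.6385383605957, 188.03684616088867], (16.765043258666992, 17.969112396240234))
[[261.77807416 207.69895637]
 [261.77639532 211.57005328]]
```

View pics/h2z.png

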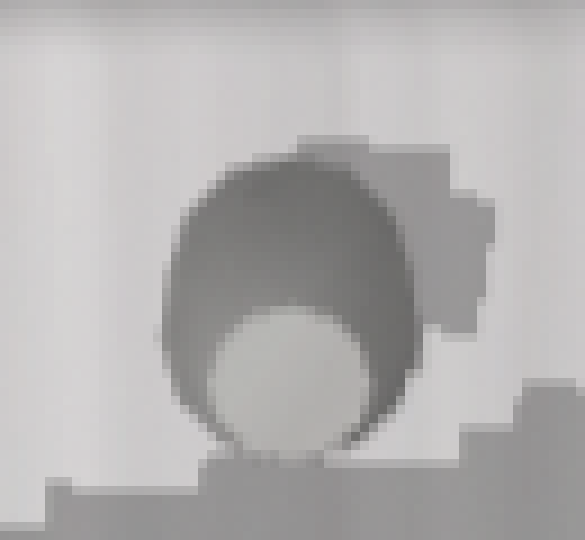

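Held spots at (212.7,187.9) and (310.6,188.0) agree with the prediction within 0.5 px, and the dowel tip in the earlier held view confirms the 1.4 mm lower-half offset. Descending with force checks.

```bash
python3 -W ignore - <<'E'
from h import *
from plant import robot,eoat,imaging
X,Y=559.19,-14.18
robot.move_l([X,Y,290],ori(0.127,-1).tolist(),v=60);robot.dwell(.2)
o=robot.get_obs();f0=np.array(o["ft_force"]);print(rd(o["tcp_pos"]),rd(f0))
for z in np.arange(287,277,-1.5):
    robot.move_l([X,Y,z],v=25);o=robot.get_obs();f=np.array(o["ft_force"])-f0
    print(z,rd(o["tcp_pos"]),rd(f),rd(o["moment"]))
    if np.abs(f).max()>6:break
print(o["clock"],o["grip_width"])
E
```

```text
[559.233, -14.173, 290.282] [-0.734, 0.002, -1.426]
287.0 [559.155, -14.17, 286.859] [1.008, -0.07, -0.312] [-0.005, 0.052, 0.041]
285.5 [559.18, -14.197, 285.438] [1.175, 0.252, -0.769] [0.011, 0.048, -0.007]
284.0 [559.171, -14.177, 283.908] [0.481, -0.643, 0.455] [0.008, -0.015, 0.017]
282.5 [559.162, -14.158, 282.409] [0.401, 0.818, -0.257] [-0.013, -0.019, 0.006]
281.0 [559.177, -14.156, 280.928] [0.34, -0.56, -0.444] [-0.062, -0.048, -0.038]
279.5 [559.163, -14.183, 279.406] [-0.145, -0.422, -0.314] [0.014, 0.003, -0.044]
278.0 [559.175, -14.19, 277.92] [0.136, -0.02, -0.866] [0.021, -0.022, 0.004]
20.6833 0.5961547196222652
```

The holes are 5 mm over the dowels with no side force. Pressing on.

```bash
python3 -W ignore - <<'E'
from h import *
from plant import robot,eoat,imaging
X,Y=559.19,-14.18;f0=np.array([-.5,0,-1.6])
for z in [276.5,275,273.5,272,271,270.3,269.8,269.3,268.8,268.3]:
    robot.move_l([X,Y,z],v=20);robot.dwell(.1);o=robot.get_obs();f=np.array(o["ft_force"])-f0
    print(z,rd(o["tcp_pos"]),rd(f),rd(o["moment"]))
    if f[2]>18 or np.abs(f[:2]).max()>8:break
print(o["clock"],o["grip_width"])
snap("shut1");d=imaging.get_image("scene");cv2.imwrite("pics/scene4.png",cv2.resize(d["img"][190:270,215:295,::-1],None,fx=7,fy=7,interpolation=cv2.INTER_CUBIC))
E
```

```text
276.5 [559.237, -14.19, 276.645] [0.986, -0.164, 3.996] [0.021, 0.032, -0.064]
275 [559.239, -14.194, 275.035] [0.669, 0.275, 4.596] [-0.062, -0.108, 0.02]
273.5 [559.238, -14.174, 273.533] [1.09, -0.315, 5.51] [-0.021, -0.231, -0.035]
272 [559.236, -14.203, 272.052] [2.346, -0.16, 6.37] [0.008, -0.188, -0.01]
271 [559.238, -14.198, 271.089] [1.184, -0.92, 7.102] [-0.019, -0.293, 0.008]
270.3 [559.231, -14.199, 270.421] [1.281, -0.313, 7.565] [-0.04, -0.286, 0.042]
269.8 [559.234, -14.207, 269.943] [0.999, 1.121, 7.585] [-0.053, -0.252, -0.005]
269.3 [559.246, -14.185, 269.438] [2.678, -0.762, 7.536] [0.001, -0.233, -0.013]
268.8 [559.212, -14.217, 269.362] [-1.684, 1.374, 16.555] [0.01, 0.386, 0.066]
268.3 [559.187, -14.188, 269.296] [-3.652, 1.01, 26.157] [0.161, 0.866, 0.035]
24.1833 0.5979713331540519
```

View pics/shut1.png

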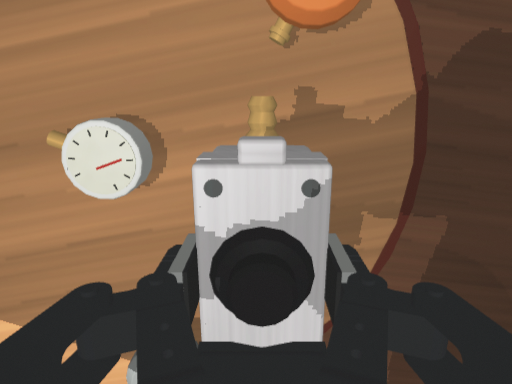

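View pics/scene4.png

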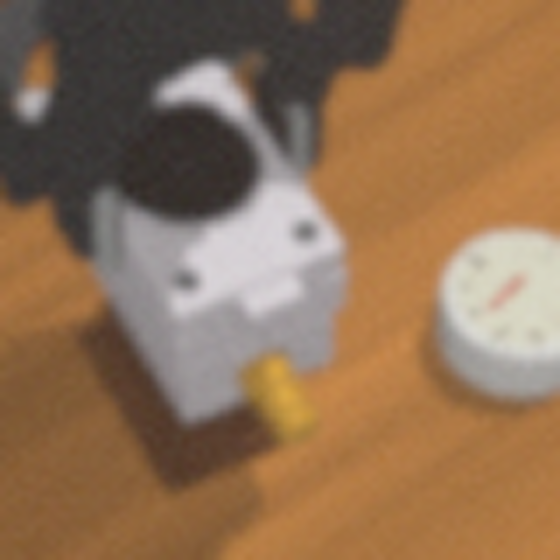

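The press hit a hard stop at TCP z = 269.3–269.4, against 269.4 predicted for flush. The scene picture shows no gap at the seam, with the tongue (270,290) above the stub (280,395). I'll check that the hold is steady, then hand in.

```bash
python3 -W ignore - <<'E'
from h import *
from plant import robot,eoat,imaging
for i in range(2):
    robot.dwell(.6);o=robot.get_obs();print(o["clock"],rd(o["tcp_pos"]),rd(o["ft_force"]),rd(o["moment"]),o["grip_width"])
d=imaging.get_image("wrist");a=np.load("pics/shut1.npz")["img"]
print(np.abs(d["img"].astype(int)-a).mean())
if o["ft_force"][2]>15: robot.hand_in();print("handed in")
E
```

```text
24.8833 [559.178, -14.246, 269.318] [-4.69, 0.588, 25.777] [0.154, 0.933, -0.031] 0.5933170101093943
25.4833 [559.182, -14.221, 269.319] [-3.836, 0.622, 25.316] [0.172, 0.89, 0.017] 0.5948904276606324
0.5416124131944444
the job is handed in; nothing more can be done
handed in
```

The regulator is shut. The lower half stands on the plinth, and the arm is still holding the upper half pressed down on it. I handed the job in at about 25.5 s.

- **Lower half:** I set it on the plinth pins up and let go. Measured by its dowel tips and pad ring, its centre is about 1.3 mm off the plinth centre along x. The outline measurement said 0.1 mm, but I trust the dowel tips and ring more. The yaw matches the plinth within about 0.003 rad. I did not measure level separately; it touched down at the expected height.
- **Upper half:** I fitted it with the tongue at the outlet end, and it went over the dowels with no noticeable side force. The spring built up to about 7.5 N, then it met a hard stop within 0.1 mm of the height predicted for flush.
- **Final hold:** The push held steady at about 25 N for 1.2 s, with no slip in the grip. A side force of about 4 N remained. The last pictures show no gap at the seam on the sides in view; I did not see the rear or far side.
- **Other parts:** I had no contact with the plastic regulators, gauge, nut, screw or the look-alikes. Those visible in the last pictures look unmoved, but I did not measure them again.

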